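# Push the coin cell into its well and shut the battery lid

## Robot

A 6-joint arm with a two-finger parallel gripper is mounted at the origin on the work surface. World frame = base frame: x ahead of the robot, y to its left, z up, the work surface at z = 0. Lengths are in mm, angles in rad, forces in N, time in s.
With the tool pointing down it reaches from about 325 to 900 mm from the base axis. Payload 6.1 kg.
Tool frame: the origin (TCP) lies between the finger pads; the fingertips stand 22 mm ahead of it and the grasp point (between the pads) lies 3 mm ahead of it; x points along the fingers, y is the direction in which the jaws open and shut, and the axes are right-handed (so a half turn about x gives the same grasp; the last joint's range is limited). The gripper opens to 87 mm and grips with 3 to 60 N. Pads are 19 mm wide; open, the fingers measure 117 mm over their backs; the gripper's body (75 mm by 190 mm) begins 51 mm behind the grasp point.
Start: joints at [-1.388, 0.22, 1.526, -0, 1.395, -0.126], TCP at [189.94, -595.431, 212.238] pointing down, gripper open.
Joint ranges: [-2.98, 2.98], [-0.91, 2.08], [0.09, 2.57], [-1.24, 4.39], [0.2, 2.65], [-2.68, 2.68]. Speed limits (rad/s): [2.57, 2.57, 3.01, 3.14, 3.14, 3.14].

## Interface

Orientations are given as a unit quaternion [w, x, y, z].
In Python, from rig import manip gives the robot as it stands.
- The arm moves only by the tool carry_out, never from a script. Its arguments are lists of equal length, an entry for each row: "linear": the shift along the tool's x, y, z in m, a list of three; "twist": the turn, a rotation vector about the tool's x, y, z in rad, a list of three. In form: {"linear": [[x, y, z], ...], "twist": [[ax, ay, az], ...]}. A call has 1 to 10 rows; each row shifts and turns the pose as measured when the row begins, along the tool's axes as they then stand; what a row does not reach is not made up. A row lasts 1/12 s, in which the tool goes at most 41.7 mm and 7.16 degrees, less where a joint would pass 70% of its speed; a pose out of reach is approached as far as the arm can. A call with a gripper value outside its range is refused whole. "claw" is the opening, from 0 (shut) to 1 (fully open), set as the call begins (left out, the last holds). The fingers move at their own pace and stop on an object; "newtons" is the grip in N (left out, the last holds). Time passes only in rows, so rows that do not move let the fingers close. It gives the time, the measured TCP pose, the force and the opening at its end, in the units of the state.
- manip.read_state(): the state, without advancing time (a new reading comes with each control period).
- manip.camera(name): name is "scene" or "top"; returns (picture, depth): 480x640x3 uint8, red, green, blue; 480x640 float32, mm along the optical axis (not along the pixel's ray), 0 where there is no reading.
- manip.camera_params(name): a dict with "K" (3x3 intrinsics, pixels), "k1" (the pictures are not rectified: a ray, as slopes to the right and down, at radius r is drawn at 1 + k1 r^2 times it, then the intrinsics apply), "origin" and "orientation" of the camera in the world. Camera axes: x right, y up, looking along -z (the intrinsics and any distortion apply to the point x, -y, -z); pixel columns grow to the right and rows downward; lengths in mm; the calibration is good to about 2 mm. A picture is of the moment at which its call begins. camera_params takes no time and is no camera call.
- manip.finish_job(): hands the job in, once; it reports no verdict.
The state is a dict: "clock": time; "joint_positions": joint angles; "joint_velocities": joint speeds; "joint_efforts": joint torques, N m; "tool_pos": TCP position; "eef_rot": TCP orientation; "ft_force": force on the tool from outside, world axes, zero at the start; "ft_torque": the same for the moment, N m; "finger_gap": opening from 0.0 (shut) to 1.0 (fully open).
Only numpy, scipy, OpenCV 4.12 (cv2) and the standard library are available. Lean on these libraries where they do the work, as an engineer would, in place of code of your own. Each camera call takes 0.05 s, during which the arm holds its last target. There are 200 camera calls.

## Task

Fit the battery in the wall controller that lies face down in the repair clamp: with a fingertip, push the coin cell that lies on the controller's back across the edge of the round battery well until it drops in and lies flat, then push the little battery lid over and press it fully shut. Only push: do not pick the cell up or let it fall off the controller, and leave the other things on the bench where they are.

Things in the scene. Friction and masses are not known exactly. Their poses are not given: they have to be found in the camera images.
- panel: Beige wall controller, 130 (x) x 170 (y) x 24 mm, face down, held immovably in a low clamp. Origin on the bench under its middle, z up; its flat back, where the cell slides, is 32 mm above the bench. Clamp jaws and end plate (y = -149 to +101 mm) are lower. A green terminal block stands 9 mm above the back at x 45 to 55, y 35 to 69 mm; only it and the lid stand up from the back.
- well (a point): Centre of the floor of the round battery well in the controller's back: 27.5 mm across, 8.3 mm deep with a 1 mm chamfer at its edge, its centre at x = +20, y = 0 mm of the controller; axes as the controller's. Brass contact on its floor. This point is 23.7 mm above the bench.
- cell: The new coin cell: bright steel disc 24.5 mm across, 7.7 mm thick, about 12 g, lying flat and loose on the controller's back on the -x side of the well, its middle 35 to 80 mm from the middle of the well. Origin at the centre of the disc, z along its axis. In the well its top lies 0.6 mm below the back of the controller.
- lid (a joint): Battery lid angle, rad: 0 = shut, flat on the back over the well; 1.6 to 1.95 at the start = standing open, leaning away from the well; stop at 2.0. Darker beige flap 44 mm wide (y), 42 mm long plus a thumb tab to 46 mm, 2.6 mm thick. It stays where it is left (needs under 0.4 N at the free edge); no spring or click. Shut, its top is 35 mm above the bench.
- lid_hinge (a point): Middle of the lid's hinge axis, which runs along the controller's y at x = +40 mm, on the far side of the well from the cell, 33.6 mm above the bench.
- lid_tab (a point): Middle of the lid's free edge at the thumb tab, 46 mm from the hinge axis; it moves with the lid.
- meter: Orange and dark grey multimeter 185 x 92 mm, 50 mm high with its dial, lying on the bench to the left; origin under its middle. A bystander.
- driver: Screwdriver with red handle, 180 mm long, lying on the bench to the right. A bystander.
- brush: Small black-handled brush, 160 mm long, lying on the bench to the right. A bystander.
- dish: Round steel screw dish 96 mm across, 22 mm high, on the bench to the left. A bystander.
- oldcell: The spent coin cell, dull dark grey, same size as the new one, lying on the bench itself, nearer the robot on the left. A bystander, not the one to fit.
- cleaner: White plastic bottle with blue cap, 54 mm across, 120 mm high, standing beyond the clamp, left or right. A bystander.
- spray: Blue spray can, 52 mm across, 150 mm high, standing beyond the clamp, left or right. A bystander.

How it is judged:
By the outcome, as a careful person would: the job done as asked, in the order asked, and still so for the second after the job is handed in, with the robot touching nothing.
It also fails if it takes over 54 s, if anything falls off the work surface, if the arm or the gripper's body presses on something with over 40 N, if the wrist force passes 120 N, or if a joint passes its speed limit or range.

## Working session

There is one attempt and no reset: what is moved stays moved. The work goes in short steps, Python scripts to look and compute and a tool call to move; the robot and the scene stay as the last step left them, time stands still between calls to the robot, and variables do not carry over. Pictures are saved under pics/ and viewed, about 8 in all and at most 12, crops included, and the job is handed in when it is done.

Besides the shell and the picture viewer there is one more tool, called after "Call:" by a JSON object that holds its "method" and its "body". carry_out: Moves the arm, as the interface text tells. Its arguments: {"type":"object","properties":{"linear":{"type":"array","items":{"type":"array","items":{"type":"number"}}},"twist":{"type":"array","items":{"type":"array","items":{"type":"number"}}},"claw":{"type":"number"},"newtons":{"type":"number"}},"required":["linear","twist"]}

```bash
mkdir -p pics; cat > h.py <<'E'
import numpy as np, cv2
from scipy.spatial.transform import Rotation as R
from rig import manip
def Rq(q): return R.from_quat([q[1],q[2],q[3],q[0]]).as_matrix()
def ray(n,u,v):
    p=manip.camera_params(n);K=np.array(p["K"]);k1=p["k1"]
    d=np.array([(u-K[0,2])/K[0,0],(v-K[1,2])/K[1,1]]);s=d.copy()
    for _ in range(20): s=d/(1+k1*(s@s))
    return np.array(p["origin"],float),Rq(p["orientation"])@np.array([s[0],-s[1],-1.])
def atz(n,u,v,z):
    o,d=ray(n,u,v);return o+d*(z-o[2])/d[2]
def dep(n,u,v,D):
    o,d=ray(n,u,v);return o+d*D[int(v),int(u)]
def snap(n,name,crop=None,f=1):
    im,D=manip.camera(n);im=im[:,:,::-1]
    np.save(f"pics/{name}.npy",D)
    cv2.imwrite(f"pics/{name}_full.png",im)
    if crop: x0,y0,x1,y1=crop;im=im[y0:y1,x0:x1]
    cv2.imwrite(f"pics/{name}.png",cv2.resize(im,None,fx=f,fy=f,interpolation=cv2.INTER_CUBIC));return D
E
python3 - <<'E'
from h import *
for n in("top","scene"):
    print(manip.camera_params(n)); snap(n,n+"0")
print(manip.read_state())
E
```

```text
{'K': array([[524.17782926,   0.        , 319.87532955],
       [  0.        , 524.17782926, 237.07025866],
       [  0.        ,   0.        ,   1.        ]]), 'k1': 0.03836822293299047, 'origin': array([ 402.76219121,   22.74519328, 1134.81479893]), 'orientation': array([-0.69614674, -0.03866339,  0.04839023,  0.71522252])}
{'K': array([[465.15614829,   0.        , 321.93315463],
       [  0.        , 465.15614829, 234.65327378],
       [  0.        ,   0.        ,   1.        ]]), 'k1': -0.06203153384267816, 'origin': array([1375.9368083 ,  443.6468676 ,  674.09766588]), 'orientation': array([0.45849709, 0.24029872, 0.39511316, 0.7588956 ])}
{'clock': 0.1, 'joint_positions': array([-1.38810243e+00,  2.21168216e-01,  1.52749140e+00, -2.27559015e-05,
        1.39470542e+00, -1.26122335e-01]), 'joint_velocities': array([ 0.0021124 , -0.00233257, -0.00246363, -0.0008401 , -0.00027016,
       -0.00026551]), 'joint_efforts': array([ 5.11260841e-04, -4.95944846e+01, -3.88519335e+01,  7.01134605e-02,
        5.15921228e-02, -4.58540342e-05]), 'tool_pos': array([ 189.82637167, -594.86778204,  211.23649578]), 'eef_rot': array([-0.10812489, -0.69866801, -0.1093772 ,  0.69871929]), 'ft_force': array([ 0.41264583,  0.01784254, -0.49563326]), 'ft_torque': array([ 0.00242234, -0.02249524, -0.0429599 ]), 'finger_gap': 0.9985360215769611}
```

View pics/top0.png

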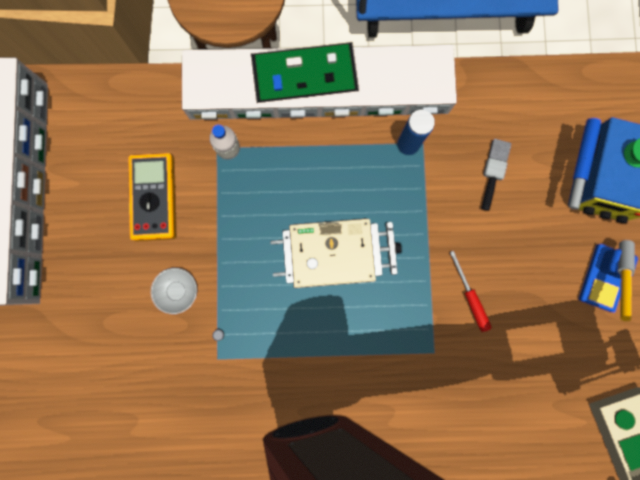

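View pics/scene0.png

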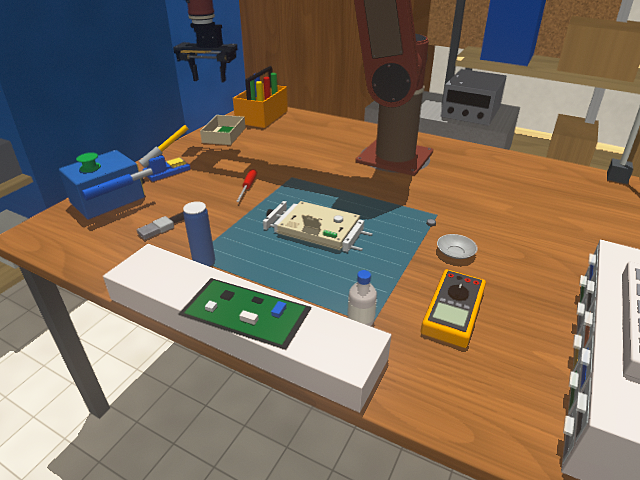

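```bash
python3 - <<'E'
import cv2
im=cv2.imread("pics/top0_full.png")[210:295,270:405]
cv2.imwrite("pics/c1.png",cv2.resize(im,None,fx=5.9,fy=5.9,interpolation=cv2.INTER_CUBIC))
E
```

```text
(no output)
```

View pics/c1.png

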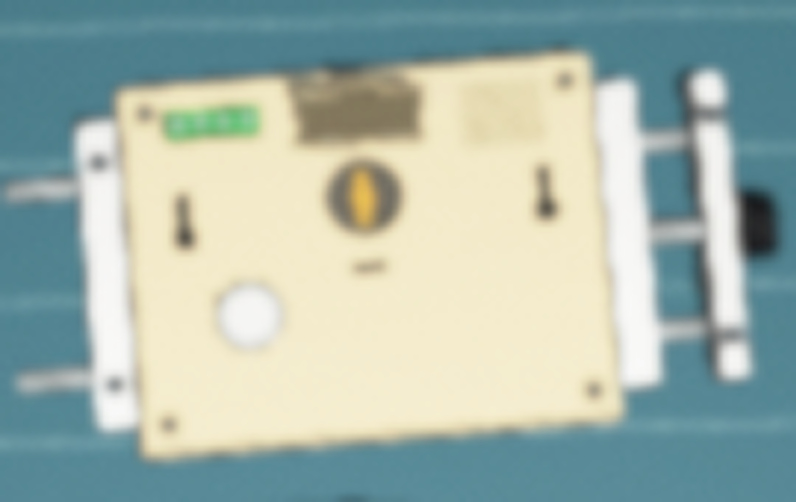

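```bash
python3 - <<'E'
from h import *
f=lambda x,y,z: atz("top",270+(x+.5)/5.9-.5,210+(y+.5)/5.9-.5,z)
C=[f(*p,32) for p in[(117,90),(588,53),(622,418),(143,458)]]
for c in C: print(c.round(1))
C=np.array(C); m=C.mean(0);ey=(C[0]+C[3]-C[1]-C[2]);ey/=np.linalg.norm(ey);ex=(C[0]+C[1]-C[2]-C[3]);print("size",np.linalg.norm(C[0]-C[1]),np.linalg.norm(C[0]-C[3]))
ex/=np.linalg.norm(ex);print("mid",m,np.degrees(np.arctan2(ex[1],ex[0])),np.degrees(np.arctan2(-ey[0],ey[1])))
D=np.load("pics/top0.npy")
for n,p in dict(well=(365,197,32),cell=(249,317,39.7),hinge=(358,142,33.6),lidtop=(355,82,78),term=(211,122,41)).items():
    w=f(*p);d=w-m;u,v=270+p[0]/5.9,210+p[1]/5.9
    print(n,w.round(1),"panel",(d@ex).round(1),(d@ey).round(1),"depthpt",dep("top",round(u),round(v),D).round(1))
S=manip.read_state();Rt=Rq(S["eef_rot"]);print(Rt.round(3))
E
```

```text
[567.   69.6  32. ]
[ 576.1 -100.6   32. ]
[ 444.3 -107.5   32. ]
[434.8  63.1  32. ]
size 170.4976342618832 132.31820405066247
mid [505.54715248 -18.87162253  32.        ] 2.9106708227927194 3.123450124595781
well [525.9 -18.5  32. ] panel 20.3 -0.7 depthpt [526.6 -20.   24.4]
cell [483.3  24.2  39.7] panel -20.0 44.2 depthpt [481.9  23.8  38.7]
hinge [545.6 -16.5  33.6] panel 40.1 0.1 depthpt [544.6 -18.   35.7]
lidtop [560.8 -14.6  78. ] panel 55.4 1.3 depthpt [559.5 -15.   79.5]
term [553.2  36.   41. ] panel 50.4 52.2 depthpt [552.2  34.7  37.1]
[[-0.     0.304 -0.953]
 [ 0.002 -0.953 -0.304]
 [-1.    -0.002 -0.   ]]
```

Call:
{"method": "carry_out", "body": {"linear": [[0,0,0],[0,0,0],[0,0,0],[0,0,0],[0,0,0],[0,0,0],[0,0,0],[0,0,0],[0,0,0],[0,0,0]], "twist": [[-0.12,0,0],[-0.12,0,0],[-0.12,0,0],[-0.12,0,0],[-0.12,0,0],[-0.12,0,0],[-0.12,0,0],[-0.12,0,0],[-0.12,0,0],[-0.12,0,0]], "claw": 0.14}}

```text
clock: 0.93
tool_pos: [189.1, -590.9, 204.3]
eef_rot: [0.492, 0.507, 0.5, -0.501]
ft_force: [0.6, -0.2, 0.2]
finger_gap: 0.323
```

Call:
{"method": "carry_out", "body": {"linear": [[0,0,0],[0,0,0],[0,0,0],[0,0,0],[0,0,0],[0,0,0],[0,0,0],[0,0,0]], "twist": [[-0.12,0,0],[-0.12,0,0],[-0.12,0,0],[-0.12,0,0],[-0.12,0,0],[-0.12,0,0],[-0.12,0,0],[0,0,0]]}}

```text
clock: 1.6
tool_pos: [188.5, -587.7, 198.9]
eef_rot: [0.659, 0.252, 0.667, -0.238]
ft_force: [-0.6, -0.7, 0.9]
finger_gap: 0.14
```

```bash
cat >> h.py <<'E'
def go(x,y,z,yaw=None):
    "tool-frame shift (mm) to TCP target; yaw of tool y in deg"
    S=manip.read_state();M=Rq(S["eef_rot"]);p=S["tool_pos"]
    print("clock",round(S["clock"],2),"tcp",p.round(1),"yaw",np.degrees(np.arctan2(M[1,1],M[0,1])).round(2),"xaxis",M[:,0].round(3),"F",S["ft_force"].round(1),"gap",round(S["finger_gap"]*87,1))
    print("shift",(M.T@(np.array([x,y,z])-p)).round(1))
    if yaw is not None:
        c,s=np.cos(np.radians(yaw)),np.sin(np.radians(yaw));T=np.array([[0,c,s],[0,s,-c],[-1,0,0]])
        print("twist",R.from_matrix(M.T@T).as_rotvec().round(3))
E
python3 -c "
from h import *
go(457.8,48.7,150,45)"
```

```text
clock 1.6 tcp [ 188.5 -587.7  198.9] yaw 49.44 xaxis [-0.004  0.023 -1.   ] F [-0.6 -0.7  0.9] gap 12.2
shift [  62.4  657.8 -208.1]
twist [ 0.078 -0.019 -0.014]
```

Call:
{"method": "carry_out", "body": {"linear": [[0,0.036,-0.012],[0,0.036,-0.012],[0,0.036,-0.012],[0,0.036,-0.012],[0,0.036,-0.012],[0,0.036,-0.012],[0,0.036,-0.012],[0,0.036,-0.012],[0,0.036,-0.012],[0,0.036,-0.012]], "twist": [[0.078,-0.019,-0.014],[0,0,0],[0,0,0],[0,0,0],[0,0,0],[0,0,0],[0,0,0],[0,0,0],[0,0,0],[0,0,0]]}}

```text
clock: 2.43
tool_pos: [363.7, -240.4, 191.5]
eef_rot: [0.642, 0.292, 0.648, -0.287]
ft_force: [1.3, -0.4, -0.2]
finger_gap: 0.136
```

```bash
python3 -c "
from h import *
go(457.8,48.7,120,45)"
```

```text
clock 2.43 tcp [ 363.7 -240.4  191.5] yaw 41.6 xaxis [-0.004  0.01  -1.   ] F [ 1.3 -0.4 -0.2] gap 11.8
shift [  74.   262.1 -153. ]
twist [-0.059 -0.01  -0.004]
```

Call:
{"method": "carry_out", "body": {"linear": [[0,0.028,-0.016],[0,0.028,-0.016],[0,0.028,-0.016],[0,0.028,-0.016],[0,0.028,-0.016],[0,0.028,-0.016],[0,0.028,-0.016],[0,0.028,-0.016],[0.02,0.018,-0.012],[0.02,0,0]], "twist": [[-0.059,-0.01,-0.004],[0,0,0],[0,0,0],[0,0,0],[0,0,0],[0,0,0],[0,0,0],[0,0,0],[0,0,0],[0,0,0]]}}

```text
clock: 3.27
tool_pos: [447.4, 48.7, 155.4]
eef_rot: [0.652, 0.284, 0.644, -0.28]
ft_force: [-1.0, 0.3, -0.3]
finger_gap: 0.138
```

```bash
python3 -c "
from h import *
go(457.8,48.7,80,45)"
```

```text
clock 3.27 tcp [447.4  48.7 155.4] yaw 42.99 xaxis [ 0.013  0.001 -1.   ] F [-1.   0.3 -0.3] gap 12.0
shift [75.5  6.9  6.5]
twist [-0.035  0.008 -0.01 ]
```

Call:
{"method": "carry_out", "body": {"linear": [[0.018,0.003,0.003],[0.018,0.003,0.003],[0.018,0.001,0],[0.016,0,0],[0,0,0]], "twist": [[-0.035,0.008,-0.01],[0,0,0],[0,0,0],[0,0,0],[0,0,0]]}}

```text
clock: 3.68
tool_pos: [454.2, 53.0, 78.7]
eef_rot: [0.65, 0.274, 0.653, -0.275]
ft_force: [-0.3, -0.6, 0.5]
finger_gap: 0.143
```

```bash
python3 -c "
from h import *
go(457.8,48.7,57,45)
snap('top','t1',(270,210,400,300),6);snap('scene','s1',(250,180,390,270),5.7)
c=cv2.imread('pics/t1.png');d=cv2.imread('pics/s1.png')
cv2.imwrite('pics/b1.png',np.vstack([cv2.resize(c,(480,332)),cv2.resize(d,(480,309))])[:600])"
```

```text
clock 3.68 tcp [454.2  53.   78.7] yaw 44.28 xaxis [-0.005  0.    -1.   ] F [-0.3 -0.6  0.5] gap 12.5
shift [21.7 -0.4  5.7]
twist [-0.013 -0.004  0.004]
```

View pics/s1.png

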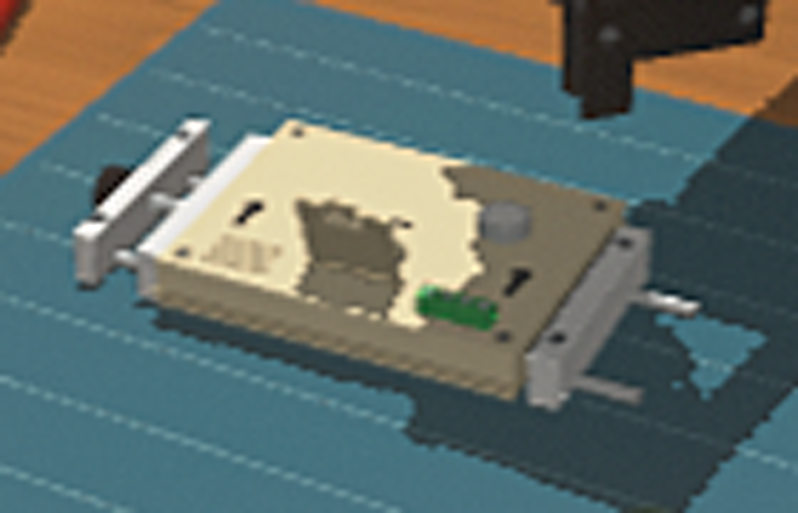

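```bash
cat >> h.py <<'E'
def proj(n,P):
    p=manip.camera_params(n);K=np.array(p["K"]);c=Rq(p["orientation"]).T@(np.array(P,float)-p["origin"])
    s=np.array([c[0],-c[1]])/-c[2];s*=1+p["k1"]*(s@s);return K[:2,:2]@s+K[:2,2]
E
python3 -c "
from h import *
D=np.load('pics/s1.npy')
print(proj('scene',(454,53,57)),proj('scene',(482.5,24,36)))
for v in (190,194,197,199): print(dep('scene',355,v,D))
go(457.8,48.7,57,45)"
```

```text
[353.80977073 208.90256495] [338.32089114 218.40914183]
[538.0143714   89.27089316 162.9359885 ]
[466.04267369  59.34366891 108.02737018]
[466.49623056  59.9225296   99.98471022]
[468.04189615  60.83442643  95.38318262]
clock 3.78 tcp [456.2  52.8  81.6] yaw 44.35 xaxis [-0.001  0.    -1.   ] F [ 0.1 -0.3 -0.3] gap 12.1
shift [24.6 -1.7  4.1]
twist [-0.011 -0.001  0.001]
```

View pics/t1.png

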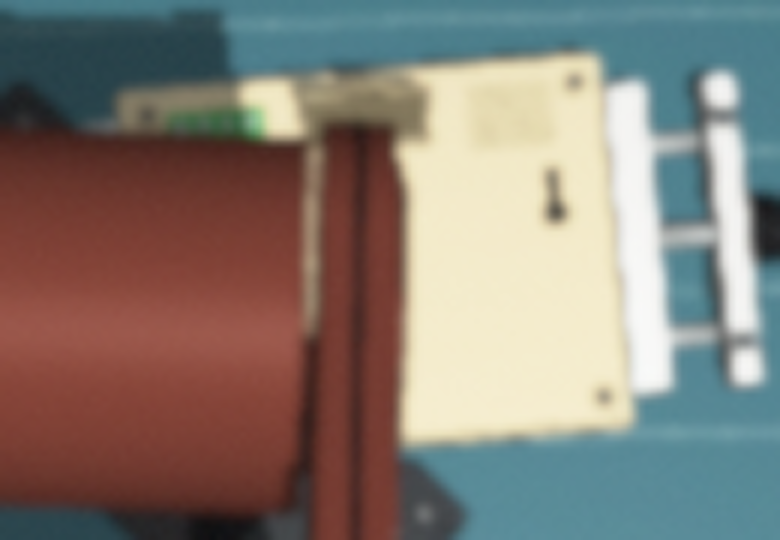

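```bash
python3 -c "
from h import *
D=snap('scene','s2',(250,180,390,270),5.7)
go(457.8,48.7,57,45)
D1=np.load('pics/s1.npy')
print(D[190:216:2,356],D1[190:216:2,356])
for u,v in((356,196),(356,200),(356,204),(356,207),(338,217),(320,220)): print(u,v,dep('scene',u,v,D).round(1))
"
```

```text
clock 3.83 tcp [457.2  52.7  82.7] yaw 44.39 xaxis [ 0.001 -0.    -1.   ] F [0.5 0.6 1.3] gap 12.0
shift [25.7 -2.4  3.3]
twist [-0.011  0.001 -0.001]
[1037.2356 1124.7811 1124.41   1132.2285 1134.3306 1318.0017 1304.3867
 1298.3896 1293.4395 1281.5876 1272.0781 1267.2523 1196.8087] [1035.638  1122.9883 1136.2842 1131.0134 1133.9368 1318.8344 1306.0446
 1304.3414 1291.2267 1279.9559 1270.3385 1266.9598 1197.1555]
356 196 [466.6  62.5 103.6]
356 200 [323.2   3.    0.6]
356 204 [344.5  12.5   1.5]
356 207 [359.8  19.4   2. ]
338 217 [478.8  21.3  37.3]
320 220 [508.5 -14.5  34.5]
```

View pics/s2.png

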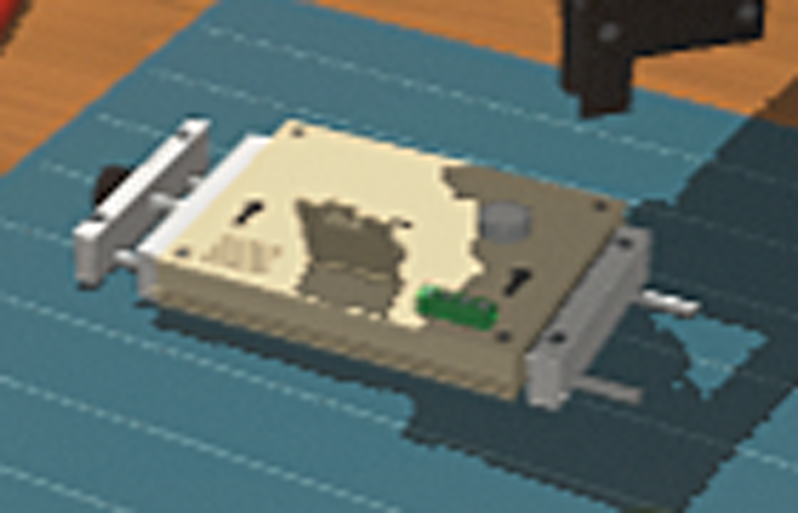

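```bash
python3 -c "
from h import *
y=np.array([.304,-.953,0]);c=np.array([189.8,-594.9,189.2])
for s in(-51,51): print(s,proj('scene',c+s*y), proj('scene',c+s*y+[0,0,22]))
D0=np.load('pics/scene0.npy')
for u,v in((194,76),(194,72),(229,70),(229,66)): print(u,v,dep('scene',u,v,D0).round(1))
im=cv2.imread('pics/scene0_full.png')[0:100,150:290];im2=cv2.imread('pics/s2_full.png')[110:230,290:430]
cv2.imwrite('pics/z.png',np.hstack([cv2.resize(im,(399,285),interpolation=2),cv2.resize(im2,(399,342),interpolation=2)[57:]]))
"
```

```text
-51 [225.16392803  91.17748837] [224.43616089  84.58382225]
51 [196.25388396  89.73031909] [195.31790332  83.20479082]
194 76 [ 210.1 -640.3  236.8]
194 72 [ 213.9 -634.3  251.5]
229 70 [-1498.6 -1864.2  -312.2]
229 66 [-1531.5 -1886.7  -292.4]
```

View pics/z.png

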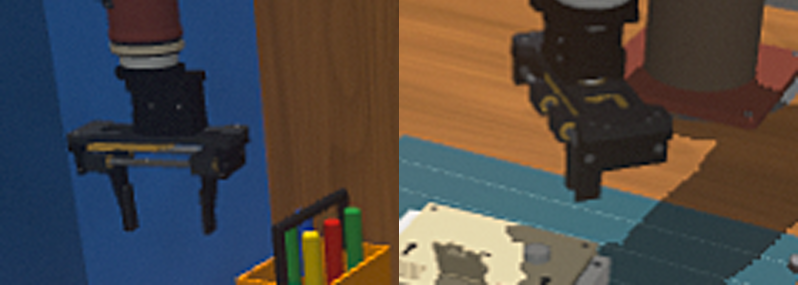

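Call:
{"method": "carry_out", "body": {"linear": [[0.005,-0.001,0.0],[0.005,-0.001,0],[0.005,-0.001,0],[0.004,0,0],[0,0,0]], "twist": [[-0.01,0,0],[0,0,0],[0,0,0],[0,0,0],[0,0,0]]}}

```text
clock: 4.25
tool_pos: [458.7, 49.7, 66.9]
eef_rot: [0.656, 0.273, 0.649, -0.27]
ft_force: [0.4, 0.6, -0.1]
finger_gap: 0.139
```

```bash
python3 -c "
from h import *
go(457.8,48.7,57,45)
D=snap('scene','s3')
go(457.8,48.7,57,45)
for v in range(196,212,2): print(v,dep('scene',356,v,D).round(1))
y=np.array([.707,.707,0])
S=manip.read_state();c=S['tool_pos']-[0,0,22]
for s in(6,21):
  for w in (-9.5,9.5): print(s,w,proj('scene',c+s*y+w*np.array([.707,-.707,0])))
im=cv2.imread('pics/s3_full.png')[150:250,300:430]
cv2.imwrite('pics/z2.png',cv2.resize(im,(780,600),interpolation=2))
"
```

```text
clock 4.25 tcp [458.7  49.7  66.9] yaw 44.83 xaxis [ 0.01  -0.001 -1.   ] F [ 0.4  0.6 -0.1] gap 12.1
shift [ 9.9 -1.5 -0. ]
twist [-0.003  0.008 -0.007]
clock 4.3 tcp [458.9  49.7  67.2] yaw 44.83 xaxis [ 0.01  -0.001 -1.   ] F [-0.2 -0.4 -0.5] gap 12.3
shift [10.2 -1.6 -0.1]
twist [-0.003  0.008 -0.007]
196 [466.4  62.4 103.4]
198 [465.2  62.1  97.1]
200 [462.7  61.4  89.9]
202 [466.6  63.3  86.8]
204 [466.5  63.5  81.1]
206 [356.8  17.9   3.1]
208 [365.4  21.9   2.5]
210 [372.8  25.3   1.1]
6 -9.5 [356.00435236 214.08883039]
6 9.5 [348.93269156 215.27912595]
21 -9.5 [358.13752163 217.16288117]
21 9.5 [351.00332038 218.3779637 ]
```

View pics/z2.png

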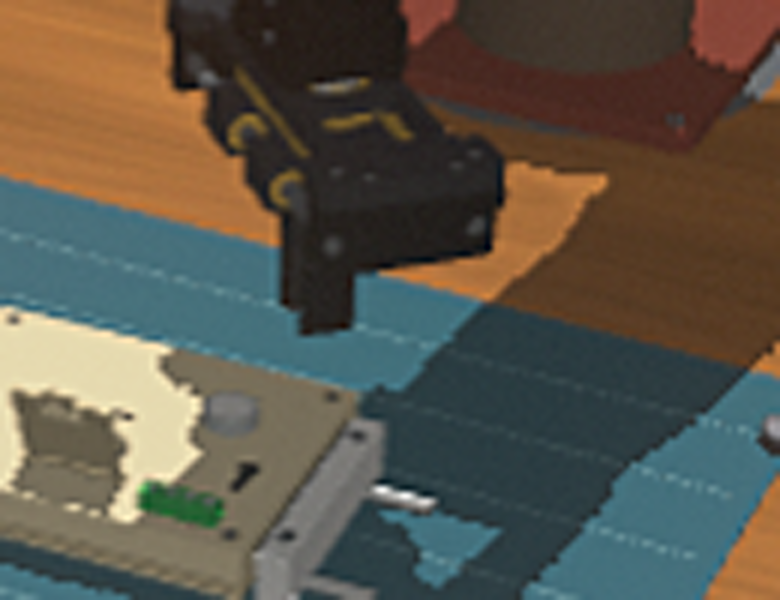

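Call:
{"method": "carry_out", "body": {"linear": [[0.004,-0.001,0],[0.004,0,0],[0.004,0,0],[0.002,0,0]], "twist": [[0,0.006,0],[0,0,0],[0,0,0],[0,0,0]]}}

```text
clock: 4.63
tool_pos: [459.0, 48.9, 52.8]
eef_rot: [0.655, 0.274, 0.651, -0.269]
ft_force: [-0.7, -0.8, -1.5]
finger_gap: 0.139
```

```bash
cat >> h.py <<'E'
def tip():
    D=snap('scene','tip');S=manip.read_state()
    for v in range(198,222):
        print(v,*[dep('scene',u,v,D).round(0) for u in (353,356)])
E
python3 -c "
from h import *
tip();go(457.8,48.7,57,45)
"
```

```text
198 [542.  87. 144.] [539.  93. 144.]
199 [539.  86. 139.] [538.  93. 141.]
200 [544.  88. 140.] [536.  92. 137.]
201 [542.  87. 136.] [467.  63.  90.]
202 [472.  58.  88.] [465.  63.  86.]
203 [471.  57.  84.] [463.  62.  82.]
204 [472.  58.  82.] [466.  63.  80.]
205 [471.  58.  79.] [465.  63.  77.]
206 [471.  58.  76.] [464.  63.  74.]
207 [471.  58.  73.] [465.  63.  72.]
208 [471.  58.  70.] [466.  64.  69.]
209 [467.  56.  65.] [465.  63.  65.]
210 [376.  18.   1.] [374.  26.   2.]
211 [386.  22.   4.] [377.  27.   1.]
212 [389.  24.   3.] [384.  30.   2.]
213 [391.  25.   2.] [388.  32.   2.]
214 [442.  46.  33.] [441.  54.  35.]
215 [444.  47.  32.] [444.  56.  34.]
216 [448.  49.  31.] [446.  57.  32.]
217 [457.  53.  34.] [450.  59.  32.]
218 [1376.  444.  674.] [454.  60.  32.]
219 [461.  55.  32.] [459.  62.  32.]
220 [466.  57.  32.] [460.  63.  30.]
221 [472.  60.  33.] [459.  63.  26.]
clock 4.68 tcp [458.8  48.9  52.5] yaw 44.81 xaxis [ 0.007  0.004 -1.   ] F [-0.1  0.1 -0.1] gap 12.1
shift [-4.5 -0.8 -0.5]
twist [-0.003  0.002 -0.008]
```

Call:
{"method": "carry_out", "body": {"linear": [[0.005,0,0],[0.005,0,0],[0.005,0,0],[0.004,0,0],[0.001,0,0]], "twist": [[0,0,-0.008],[0,0,0],[0,0,0],[0,0,0],[0,0,0]]}}

```text
clock: 5.1
tool_pos: [458.8, 49.0, 30.2]
eef_rot: [0.653, 0.271, 0.652, -0.272]
ft_force: [-0.1, 0.1, 0.3]
finger_gap: 0.139
```

```bash
python3 -c "
from h import *
D=snap('scene','s5')
go(457.8,48.7,24,45)
im=cv2.imread('pics/s5_full.png')[180:245,300:385]
cv2.imwrite('pics/z3.png',cv2.resize(im,(765,585),interpolation=2))
for u,v in((353,212),(353,215),(356,212),(356,215),(353,217),(356,217),(353,219),(356,219)): print(u,v,dep('scene',u,v,D).round(0))
"
```

```text
clock 5.15 tcp [458.6  49.   30.2] yaw 44.82 xaxis [ 0.    -0.002 -1.   ] F [-0.2 -0.   0.4] gap 12.0
shift [ 6.2 -0.8 -0.4]
twist [-0.003  0.002  0.002]
353 212 [471.  58.  58.]
353 215 [471.  59.  50.]
356 212 [464.  63.  56.]
356 215 [461.  63.  46.]
353 217 [471.  59.  44.]
356 217 [453.  60.  34.]
353 219 [466.  57.  35.]
356 219 [459.  62.  32.]
```

View pics/z3.png

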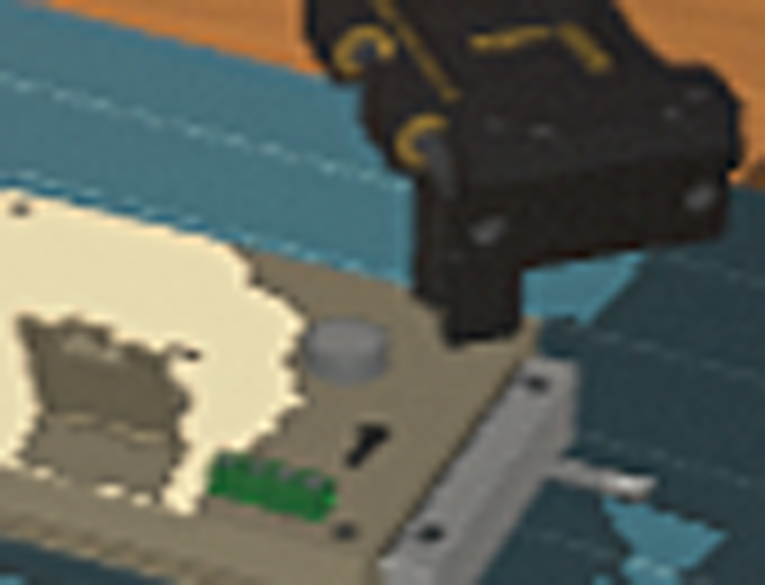

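```bash
python3 -c "
from h import *
S=manip.read_state();M=Rq(S['eef_rot']);p=S['tool_pos']
for x,y in((450,346),(520,333),(416,296),(440,318)):
  for z in(41,):
    P=atz('scene',300+x/9,180+y/9,z);print((x,y),P.round(1),(M.T@(P-p)).round(1))
for x,y in((312,357),(386,362),(348,382),(348,320)):
    z=39.7 if y<360 else 32
P=atz('scene',300+348/9,180+337/9,39.7);print('cell top ctr',P)
"
```

```text
(450, 346) [476.   53.2  41. ] [-10.8  15.2   9.2]
(520, 333) [460.7  67.7  41. ] [-10.8  14.7 -11.8]
(416, 296) [456.8  33.8  41. ] [-10.8 -12.1   9.5]
(440, 318) [464.1  44.7  41. ] [-10.8   0.8   7. ]
cell top ctr [483.25529523  25.24407316  39.7       ]
```

Call:
{"method": "carry_out", "body": {"linear": [[0.003,0,0],[0.002,0,0],[0,0,0.003],[0,0,0.004],[0,0,0.004],[0,0,0.002]], "twist": [[0,0,0],[0,0,0],[0,0,0],[0,0,0],[0,0,0],[0,0,0]]}}

```text
clock: 5.65
tool_pos: [468.8, 39.2, 25.0]
eef_rot: [0.654, 0.271, 0.652, -0.272]
ft_force: [0.6, 0.1, 0.2]
finger_gap: 0.14
```

```bash
python3 -c "
from h import *
go(511.7,-4.4,24,45)"
```

```text
clock 5.65 tcp [468.8  39.2  25. ] yaw 44.86 xaxis [ 0.001 -0.002 -1.   ] F [0.6 0.1 0.2] gap 12.1
shift [ 1.1 -0.3 61.2]
twist [-0.002  0.002  0.001]
```

Call:
{"method": "carry_out", "body": {"linear": [[0,0,0.004],[0,0,0.004],[0,0,0.004],[0,0,0.004],[0,0,0.004],[0,0,0.004],[0,0,0.004],[0,0,0.004]], "twist": [[0,0,0],[0,0,0],[0,0,0],[0,0,0],[0,0,0],[0,0,0],[0,0,0],[0,0,0]]}}

```text
clock: 6.32
tool_pos: [494.5, 13.6, 25.6]
eef_rot: [0.654, 0.271, 0.652, -0.272]
ft_force: [-1.6, -0.1, -0.1]
finger_gap: 0.138
```

```bash
python3 -c "
from h import *
go(511.7,-4.4,24,45)
D=snap('scene','s6')
go(511.7,-4.4,24,45)
im=cv2.imread('pics/s6_full.png')[180:245,290:375]
cv2.imwrite('pics/z4.png',cv2.resize(im,(765,585),interpolation=2))
"
```

```text
clock 6.32 tcp [494.5  13.6  25.6] yaw 44.81 xaxis [ 0.002 -0.003 -1.   ] F [-1.6 -0.1 -0.1] gap 12.0
shift [ 1.7 -0.5 24.8]
twist [-0.003  0.003  0.   ]
clock 6.37 tcp [495.2  13.   25.8] yaw 44.8 xaxis [ 0.003 -0.003 -1.   ] F [-0.7 -0.4  0.4] gap 12.5
shift [ 1.9 -0.6 24. ]
twist [-0.003  0.004  0.   ]
```

View pics/z4.png

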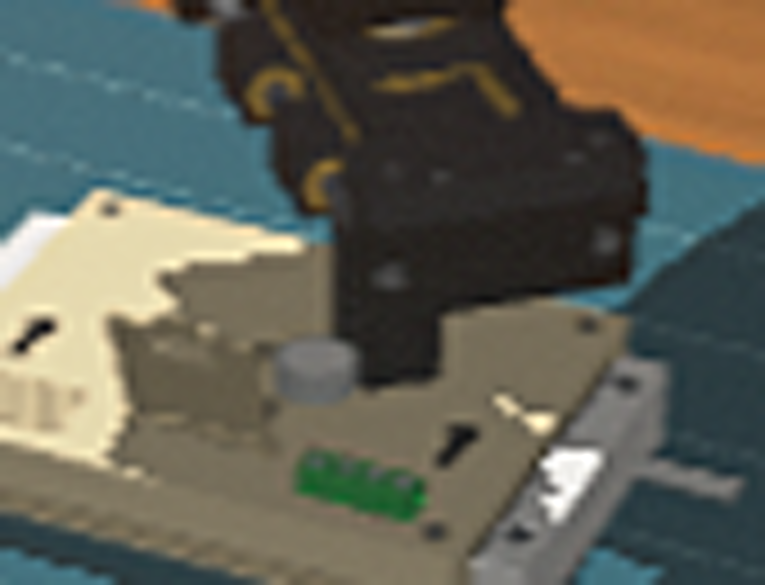

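```bash
python3 -c "
from h import *
D=np.load('pics/s6.npy')
S=manip.read_state();M=Rq(S['eef_rot']);p=S['tool_pos']
P=atz('scene',290+317/9-.5,180+358/9-.5,39.7);print('cell',P,(M.T@(P-p)).round(1))
for x,y in((620,270),(560,280),(500,290),(450,300),(400,310),(400,350),(400,375)):
    P=dep('scene',290+x/9,180+y/9,D);print((x,y),P.round(0),(M.T@(P-p)).round(0))
for x,y in((120,330),(180,335),(180,350),(250,350)): print('lid',dep('scene',290+x/9,180+y/9,D).round(0))
"
```

```text
cell [507.18625292  -1.89687554  39.7       ] [-13.8  -2.   19.1]
(620, 270) [530.  98. 109.] [-83.  85. -35.]
(560, 280) [542.  87. 109.] [-83.  85. -19.]
(500, 290) [552.  74. 108.] [-82.  83.  -3.]
(450, 300) [566.  67. 110.] [-84.  88.  12.]
(400, 310) [574.  57. 109.] [-83.  87.  25.]
(400, 350) [505.  24.  47.] [-21.  14.  -1.]
(400, 375) [503.  23.  38.] [-12.  13.  -1.]
lid [558. -34.  67.]
lid [562. -13.  74.]
lid [562. -13.  69.]
lid [556.   5.  71.]
```

Call:
{"method": "carry_out", "body": {"linear": [[0.001,0.0005,0.004],[0,0.0005,0.004],[0,0.0005,0.004],[0,0,0.003],[0,0,0.003],[0,0,0.002],[0,0,0.002],[0,0,0.001]], "twist": [[0,0,0],[0,0,0],[0,0,0],[0,0,0],[0,0,0],[0,0,0],[0,0,0],[0,0,0]]}}

```text
clock: 7.03
tool_pos: [514.3, -3.9, 24.6]
eef_rot: [0.654, 0.271, 0.652, -0.272]
ft_force: [-0.9, -0.3, 0.3]
finger_gap: 0.14
```

```bash
cat >> h.py <<'E'
def cellcheck():
    "heights around the well from scene depth"
    D=snap('scene','cc');im=cv2.imread('pics/cc_full.png')
    for dx in(-16,-12,-8,-4,0,4,8,12,16):
        r=[]
        for dy in(-12,-6,0,6,12):
            u,v=proj('scene',(525.8+dx,-18.5+dy,33));P=dep('scene',round(u),round(v),D);r.append("%3.0f/%3d"%(P[2],im[round(v),round(u)].mean()))
        print(dx,r)
E
python3 -c "
from h import *
cellcheck()
go(511.7,-4.4,24,45)
"
```

```text
-16 [' 69/ 83', ' 68/ 86', ' 39/ 71', ' 50/ 52', ' 44/ 36']
-12 [' 65/ 97', ' 68/ 86', ' 64/ 81', ' 47/ 67', ' 45/ 34']
-8 [' 62/ 89', ' 65/ 87', ' 62/ 87', ' 34/ 97', ' 44/ 31']
-4 [' 60/ 87', ' 57/ 87', ' 57/ 88', ' 58/ 90', ' 39/ 41']
0 [' 55/ 87', ' 52/ 86', ' 54/ 87', ' 52/ 85', ' 36/ 45']
4 [' 51/ 88', ' 48/ 88', ' 51/ 87', ' 50/ 85', ' 32/ 74']
8 [' 48/ 85', ' 48/ 88', ' 46/ 87', ' 46/ 86', ' 47/ 88']
12 [' 39/ 87', ' 47/ 88', ' 43/ 85', ' 44/ 86', ' 40/ 86']
16 [' 40/ 87', ' 39/ 86', ' 36/ 94', ' 41/ 99', ' 38/106']
clock 7.08 tcp [514.3  -3.9  24.6] yaw 44.8 xaxis [ 0.002 -0.003 -1.   ] F [-0.2  0.2  0.1] gap 12.0
shift [ 0.6 -2.2 -1.5]
twist [-0.004  0.004  0.   ]
```

Call:
{"method": "carry_out", "body": {"linear": [[0,0,-0.008],[-0.03,0,-0.01],[-0.04,0,0],[-0.03,-0.029,0.029],[0,-0.029,0.029],[0,-0.029,0.029],[0,-0.029,0.029],[0,-0.029,0.029],[0,-0.01,0.01],[0,0,0]], "twist": [[0,0,0],[0,0,0],[0,0,0],[0,0,0],[0,0,0],[0,0,0],[0,0,0],[0,0,0],[0,0,0],[0,0,0]]}}

```text
clock: 7.92
tool_pos: [496.7, -206.4, 125.2]
eef_rot: [0.655, 0.267, 0.654, -0.27]
ft_force: [0.3, 0.3, -0.5]
finger_gap: 0.14
```

```bash
python3 -c "
from h import *
go(514,-4,24,45)
D=snap('top','t2',(270,210,400,300),6)
im=cv2.imread('pics/t2_full.png')
u,v=proj('top',(525.8,-18.5,32));print(u,v)
u,v=round(u),round(v)
for r in range(v-10,v+11,2): print(r,[('%3.0f/%3d'%(dep('top',c,r,D)[2],im[r,c].mean())) for c in range(u-10,u+11,2)])
"
```

```text
clock 7.92 tcp [ 496.7 -206.4  125.2] yaw 45.33 xaxis [-0.    -0.004 -1.   ] F [ 0.3  0.3 -0.5] gap 12.2
shift [ 100.3  156.5 -130.3]
twist [0.006 0.003 0.003]
331.4450520251864 243.00384897505324
233 [' 43/145', ' 44/135', ' 42/144', ' 41/144', ' 40/142', ' 41/155', ' 39/162', ' 39/164', ' 39/169', ' 37/151', ' 31/129']
235 [' 37/206', ' 32/201', ' 31/202', ' 34/202', ' 32/199', ' 32/208', ' 33/213', ' 31/216', ' 33/209', ' 34/159', ' 34/122']
237 [' 29/224', ' 31/224', ' 32/222', ' 30/207', ' 33/189', ' 29/194', ' 30/189', ' 31/198', ' 30/180', ' 33/130', ' 34/123']
239 [' 35/225', ' 33/225', ' 31/211', ' 36/198', ' 31/225', ' 33/235', ' 31/225', ' 24/170', ' 32/126', ' 30/123', ' 34/122']
241 [' 34/225', ' 29/222', ' 23/194', ' 30/226', ' 29/242', ' 33/243', ' 30/240', ' 31/196', ' 32/106', ' 33/119', ' 33/123']
243 [' 30/225', ' 29/220', ' 31/186', ' 32/232', ' 33/243', ' 35/243', ' 31/233', ' 37/156', ' 23/ 96', ' 32/117', ' 31/122']
245 [' 32/226', ' 31/222', ' 22/190', ' 28/221', ' 34/241', ' 30/241', ' 31/205', ' 31/123', ' 35/ 98', ' 33/121', ' 37/124']
247 [' 33/227', ' 31/226', ' 31/212', ' 33/189', ' 28/216', ' 27/209', ' 32/141', ' 22/ 97', ' 36/110', ' 34/123', ' 30/124']
249 [' 33/226', ' 28/227', ' 30/225', ' 31/212', ' 21/179', ' 22/123', ' 27/101', ' 30/112', ' 30/122', ' 30/123', ' 33/124']
251 [' 31/227', ' 36/226', ' 34/226', ' 33/225', ' 34/188', ' 34/126', ' 28/120', ' 32/123', ' 31/124', ' 32/124', ' 31/124']
253 [' 31/226', ' 32/226', ' 30/226', ' 35/225', ' 30/182', ' 30/118', ' 30/112', ' 36/116', ' 33/123', ' 31/124', ' 32/124']
```

View pics/t2.png

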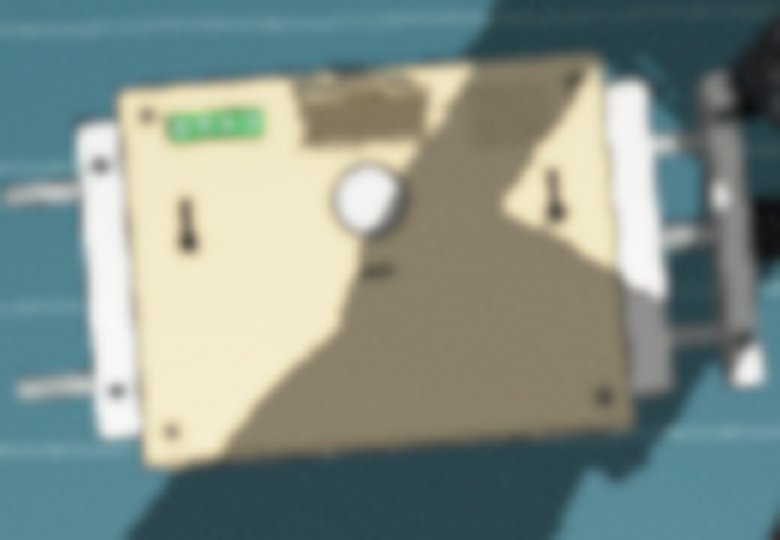

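Call:
{"method": "carry_out", "body": {"linear": [[-0.02,0,0],[-0.01,0,0],[0,0,0],[0,0,0],[0,0,0],[0,0,0],[0,0,0]], "twist": [[-0.12,0,0],[-0.12,0,0],[-0.12,0,0],[-0.12,0,0],[-0.12,0,0],[-0.12,0,0],[-0.08,0,0]], "claw": 0}}

```text
clock: 8.55
tool_pos: [494.1, -192.0, 153.7]
eef_rot: [0.705, -0.018, 0.709, 0.021]
ft_force: [-0.2, 0.2, -0.1]
finger_gap: 0.008
```

```bash
python3 -c "
from h import *
go(584,-15,130,93)"
```

```text
clock 8.55 tcp [ 494.1 -192.   153.7] yaw 93.14 xaxis [-0.006  0.004 -1.   ] F [-0.2  0.2 -0.1] gap 0.7
shift [ 23.8 171.7  99.7]
twist [ 0.003 -0.006 -0.004]
```

Call:
{"method": "carry_out", "body": {"linear": [[0,0.004,0.036],[0,0.01,0.036],[0,0.034,0.02],[0,0.034,0.01],[0,0.034,0],[0,0.034,0],[0,0.022,0],[0,0,0]], "twist": [[0,0,0],[0,0,0],[0,0,0],[0,0,0],[0,0,0],[0,0,0],[0,0,0],[0,0,0]]}}

```text
clock: 9.22
tool_pos: [581.3, 11.0, 149.1]
eef_rot: [0.701, -0.02, 0.712, 0.028]
ft_force: [-0.1, -0.4, -0.4]
finger_gap: 0.009
```

```bash
python3 -c "
from h import *
go(586,-15,51,93)"
```

```text
clock 9.22 tcp [581.3  11.  149.1] yaw 93.9 xaxis [-0.017  0.012 -1.   ] F [-0.1 -0.4 -0.4] gap 0.8
shift [ 97.7 -27.5   4.4]
twist [ 0.016 -0.016 -0.013]
```

Call:
{"method": "carry_out", "body": {"linear": [[0,-0.014,0.003],[0,-0.012,0.002],[0.01,-0.002,0],[0.02,0,0],[0,0,0]], "twist": [[0.016,-0.016,-0.013],[0,0,0],[0,0,0],[0,0,0],[0,0,0]]}}

```text
clock: 9.63
tool_pos: [587.4, -17.8, 117.4]
eef_rot: [0.708, -0.021, 0.706, 0.018]
ft_force: [-0.7, 0.1, -0.7]
finger_gap: 0.005
```

```bash
python3 -c "
from h import *
go(586,-15,51,93)"
```

```text
clock 9.63 tcp [587.4 -17.8 117.4] yaw 93.16 xaxis [ 0.003 -0.003 -1.   ] F [-0.7  0.1 -0.7] gap 0.4
shift [66.4  3.1 -1.4]
twist [0.003 0.002 0.003]
```

Call:
{"method": "carry_out", "body": {"linear": [[0.012,0.001,0],[0.014,0.001,0],[0.014,0,0],[0.012,0,0],[0.007,0,0],[0.001,0,0]], "twist": [[0,0,0],[0,0,0],[0,0,0],[0,0,0],[0,0,0],[0,0,0]]}}

```text
clock: 10.13
tool_pos: [587.3, -22.7, 52.7]
eef_rot: [0.708, -0.017, 0.706, 0.015]
ft_force: [-1.1, -0.2, -0.3]
finger_gap: 0.008
```

```bash
python3 -c "
from h import *
go(586,-15,51,93)
D=snap('scene','s7')
S=manip.read_state();p=S['tool_pos']
# visible +x face of finger, near tip
for z in (100,90,80,75,70,65,60,55,45):
    u,v=proj('scene',(p[0]+9.5,p[1],z));print(z,(round(u),round(v)),dep('scene',round(u),round(v),D).round(0))
"
```

```text
clock 10.13 tcp [587.3 -22.7  52.7] yaw 92.59 xaxis [ 0.002 -0.003 -1.   ] F [-1.1 -0.2 -0.3] gap 0.7
shift [ 1.7  7.8 -1. ]
twist [-0.007  0.002  0.004]
100 (299, 214) [598. -22. 100.]
90 (299, 217) [594. -25.  89.]
80 (299, 221) [597. -23.  80.]
75 (299, 223) [597. -23.  74.]
70 (299, 225) [598. -23.  70.]
65 (299, 226) [594. -25.  64.]
60 (299, 228) [564. -44.  34.]
55 (299, 230) [571. -39.  34.]
45 (300, 233) [572. -36.  26.]
```

Call:
{"method": "carry_out", "body": {"linear": [[0,0.004,-0.003],[0,0.003,-0.006],[0,0,-0.007],[0,0,-0.007],[0,0,-0.007],[0,0,-0.007],[0,0,-0.006]], "twist": [[0,0,0],[0,0,0],[0,0,0],[0,0,0],[0,0,0],[0,0,0],[0,0,0]]}}

```text
clock: 10.77
tool_pos: [543.1, -17.1, 56.4]
eef_rot: [0.71, -0.018, 0.704, 0.015]
ft_force: [0.5, -0.6, -0.1]
finger_gap: 0.006
```

```bash
python3 -c "
from h import *
go(525,-18,51,93)"
```

```text
clock 10.77 tcp [543.1 -17.1  56.4] yaw 92.64 xaxis [ 0.008 -0.005 -1.   ] F [ 0.5 -0.6 -0.1] gap 0.5
shift [  5.2  -0.  -18.1]
twist [-0.006  0.008  0.005]
```

Call:
{"method": "carry_out", "body": {"linear": [[0.003,0,-0.005],[0.003,0,-0.005],[0.003,0,-0.004],[0.003,0,-0.003],[0.004,0,-0.001],[0.004,0,0],[0.003,0,0]], "twist": [[0,0,0],[0,0,0],[0,0,0],[0,0,0],[0,0,0],[0,0,0],[0,0,0]]}}

```text
clock: 11.35
tool_pos: [522.1, -18.5, 31.9]
eef_rot: [0.71, -0.018, 0.704, 0.014]
ft_force: [0.2, -0.7, 0.7]
finger_gap: 0.004
```

```bash
python3 -c "
from h import *
go(525,-18,26,93)
D=snap('scene','s8')
for x,y in((-2,18),(-2,-18),(5,18),(5,-18),(12,18),(12,-18)):
  for z in(35,50): 
    P=np.array([505.5+x-.05*y,-18.9+y+.05*x,z]);u,v=proj('scene',P);print((x,y,z),dep('scene',round(u),round(v),D).round(0))
"
```

```text
clock 11.35 tcp [522.1 -18.5  31.9] yaw 92.6 xaxis [ 0.01  -0.005 -1.   ] F [ 0.2 -0.7  0.7] gap 0.3
shift [5.9 0.4 2.8]
twist [-0.007  0.009  0.005]
(-2, 18, 35) [500.  -2.  34.]
(-2, 18, 50) [477. -14.  32.]
(-2, -18, 35) [532. -22.  54.]
(-2, -18, 50) [530. -23.  68.]
(5, 18, 35) [506.  -2.  34.]
(5, 18, 50) [487. -12.  35.]
(5, -18, 35) [533. -24.  51.]
(5, -18, 50) [533. -24.  66.]
(12, 18, 35) [514.  -0.  33.]
(12, 18, 50) [508.  -3.  44.]
(12, -18, 35) [533. -27.  45.]
(12, -18, 50) [495. -51.  34.]
```

Call:
{"method": "carry_out", "body": {"linear": [[0.003,0,0],[0.002,0,0],[0.002,0,0],[0.001,0,0]], "twist": [[0,0,0],[0,0,0],[0,0,0],[0,0,0]]}}

```text
clock: 11.73
tool_pos: [522.3, -18.4, 24.6]
eef_rot: [0.709, -0.018, 0.705, 0.015]
ft_force: [-8.3, 1.6, 17.2]
finger_gap: 0.004
```

Call:
{"method": "carry_out", "body": {"linear": [[0.001,0,0],[0.001,0,0]], "twist": [[0,0,0],[0,0,0]]}}

```text
clock: 11.9
tool_pos: [522.2, -18.4, 24.8]
eef_rot: [0.709, -0.018, 0.705, 0.015]
ft_force: [-4.5, 0.4, 8.7]
finger_gap: 0.007
```

Call:
{"method": "carry_out", "body": {"linear": [[0.002,0,0],[0.002,0,0]], "twist": [[0,0,0],[0,0,0]]}}

```text
clock: 12.07
tool_pos: [522.3, -18.5, 24.5]
eef_rot: [0.708, -0.018, 0.706, 0.015]
ft_force: [-11.8, 1.5, 23.1]
finger_gap: 0.003
```

Call:
{"method": "carry_out", "body": {"linear": [[-0.01,0,0],[-0.03,0,0],[-0.04,0,0],[-0.02,-0.03,0],[0,-0.04,0],[0,-0.04,0],[0,-0.04,0],[0,-0.04,0],[0,-0.01,0],[0,0,0]], "twist": [[0,0,0],[0,0,0],[0,0,0],[0,0,0],[0,0,0],[0,0,0],[0,0,0],[0,0,0],[0,0,0],[0,0,0]]}}

```text
clock: 12.9
tool_pos: [535.0, -225.5, 133.2]
eef_rot: [0.71, -0.023, 0.704, 0.016]
ft_force: [0.2, 0.4, -0.1]
finger_gap: 0.008
```

```bash
python3 -c "
from h import *
go(525,-18,51,93)
D=snap('top','t3');Ds=snap('scene','s9')
for d,n in((D,'top'),(Ds,'scene')):
  print(n)
  for x in(-4,0,6,12,20,28,34):
    r=[]
    for y in(-18,-9,0,9,18):
      u,v=proj(n,(505.5+x-.05*y,-18.9+y+.05*x,35));u,v=round(u),round(v)
      r.append(round(np.median([dep(n,a,b,d)[2] for a in(u-1,u,u+1) for b in(v-1,v,v+1)]),1))
    print(x,r)
a=cv2.imread('pics/t3_full.png')[200:310,270:410];b=cv2.imread('pics/s9_full.png')[180:265,250:390]
a=cv2.resize(a,(396,311),interpolation=2);b=cv2.resize(b,(512,311),interpolation=2)[:,:400]
cv2.imwrite('pics/f.png',np.hstack([a,b]))
"
```

```text
clock 12.9 tcp [ 535.  -225.5  133.2] yaw 93.11 xaxis [ 0.008 -0.009 -1.   ] F [ 0.2  0.4 -0.1] gap 0.7
shift [ 80.2 208.6   0.6]
twist [0.002 0.007 0.01 ]
top
-4 [np.float64(31.0), np.float64(31.9), np.float64(37.9), np.float64(31.3), np.float64(31.3)]
0 [np.float64(34.6), np.float64(34.9), np.float64(37.5), np.float64(34.6), np.float64(35.4)]
6 [np.float64(34.3), np.float64(34.8), np.float64(36.0), np.float64(34.8), np.float64(34.9)]
12 [np.float64(35.6), np.float64(33.8), np.float64(35.0), np.float64(35.0), np.float64(34.8)]
20 [np.float64(34.5), np.float64(35.3), np.float64(35.7), np.float64(33.9), np.float64(33.8)]
28 [np.float64(35.2), np.float64(34.5), np.float64(35.0), np.float64(36.1), np.float64(35.3)]
34 [np.float64(34.1), np.float64(34.5), np.float64(35.0), np.float64(35.1), np.float64(33.9)]
scene
-4 [np.float64(33.0), np.float64(33.8), np.float64(35.5), np.float64(32.5), np.float64(31.8)]
0 [np.float64(35.2), np.float64(35.3), np.float64(35.7), np.float64(35.8), np.float64(31.8)]
6 [np.float64(35.2), np.float64(36.3), np.float64(35.7), np.float64(35.8), np.float64(35.8)]
12 [np.float64(35.7), np.float64(36.3), np.float64(36.0), np.float64(35.9), np.float64(35.6)]
20 [np.float64(36.7), np.float64(35.4), np.float64(36.0), np.float64(35.5), np.float64(35.9)]
28 [np.float64(36.3), np.float64(36.0), np.float64(35.5), np.float64(35.5), np.float64(36.1)]
34 [np.float64(35.3), np.float64(36.0), np.float64(36.4), np.float64(35.2), np.float64(35.4)]
```

View pics/f.png

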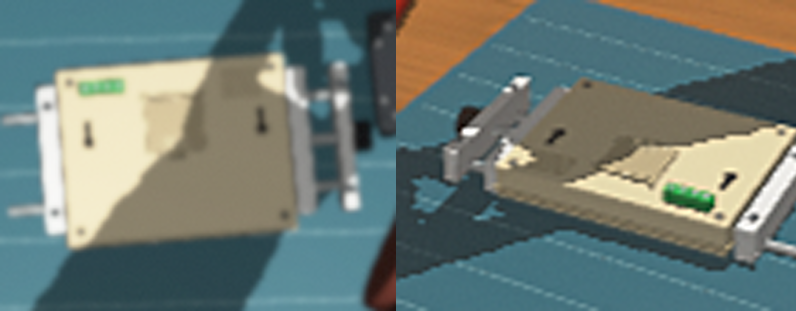

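The lid lies flat: its top reads about 35 mm all over and its tilt is near zero (left picture, around 175,125). The rest of the bench looks as it did at the start, and the gripper is clear of the controller. I'm handing in.

```bash
python3 -c "
from h import *
print(manip.read_state()['joint_velocities'].round(3));print(manip.finish_job())"
```

```text
[ 0.036 -0.012  0.023  0.013  0.007  0.006]
the job is handed in; nothing more can be done
None
```

The battery is in and the lid is shut; I handed the job in at about 13 s, with the gripper clear of everything.

**Cell:** I pushed it about 60 mm diagonally with the two slightly open fingertips until it dropped in. In the top picture before closing, it sat in the well with a dark ring around it. Its top read about 31.5 mm, matching the 31.4 mm expected for lying flat.

**Lid:** I pushed it over from behind with the shut fingertips and pressed it down with about 23 N. Afterwards its top read 34–36 mm over the whole flap in both cameras (35 mm expected), with no clear tilt. The top camera read 37.5–38 mm right at the thumb tab, where the scene camera read 35.5 mm; I took that as the tab's shape or noise.

**Disagreements:**
- **Fingertip height:** the tips were about 11 mm above the reported TCP, not 22 mm below it as the description says. Depth images and contact with the lid both agreed on this, so I worked to the measured height.
- **Bystanders:** I only checked them by eye in the last, close-cropped pictures. Those don't show all of them, but the arm did not go near any.

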